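Clamp an amplifier module with the knob under the board holder

ROBOT

A 6-joint arm with a two-finger parallel gripper is mounted at the origin on the work surface. World frame = base frame: x ahead of the robot, y to its left, z up, the work surface at z = 0. Lengths are in mm, angles in rad, forces in N, time in s.
With the tool pointing down it reaches from about 250 to 775 mm from the base axis. Payload 4 kg.
Tool frame: the origin (TCP) lies midway between the tips of the shut fingers; the grasp point (between the pads) lies env.tcp_to_grasp behind it (env.tcp_to_grasp is the distance from the TCP to the grasp point, in mm); x points along the fingers, z is the direction in which the jaws open and shut, and the axes are right-handed (so a half turn about x gives the same grasp; the last joint's range is limited). The gripper opens to 94 mm and grips with 3 to 60 N. Pads are 16 mm wide; open, the fingers measure 119 mm over their backs; the gripper's body (75 mm by 177 mm) begins 78 mm behind the grasp point.
Start: joints at [1.063, 0.087, 1.371, -0, 1.684, -0.103], TCP at [216.621, 505.565, 205.506] pointing down, gripper open.
Joint ranges: [-3.1, 3.1], [-0.76, 2.03], [0.27, 2.55], [-1.08, 4.22], [0.17, 2.65], [-2.57, 2.57]. Speed limits (rad/s): [2.79, 2.79, 3.14, 3.14, 3.14, 3.14].

INTERFACE

Orientations are given as a rotation vector (axis times angle).
In Python, from station import env gives the robot as it stands.
- The arm moves only by the shell command python3 -m jog 'ROWS' [OPENING] [FORCE]. ROWS is text: rows parted by semicolons, each of 4 numbers parted by spaces: the shift along the tool's x, y, z in mm, then the turn about the tool's x in rad. In form: x y z turn; .... A call has 1 to 8 rows; each row shifts and turns the commanded pose from where the row before left it, along the tool's axes as they then stand; what a row does not reach is not made up. A row lasts 1/8 s, in which the tool goes at most 62.5 mm and 10.7 degrees, less where a joint would pass 70% of its speed; a pose out of reach is approached as far as the arm can. A call is refused whole if a number of a shift passes 62.5 or a number of a turn 0.188, either way. A call with a gripper value outside its range is refused whole. OPENING is the finger opening in mm, from 0 to 94, set as the call begins (- or left out, the last holds). The fingers move at their own pace and stop on an object; FORCE is the grip in N (left out, the last holds). Time passes only in rows, so rows that do not move let the fingers close. It gives the time, the measured TCP pose, the force and the opening at its end, in the units of the state.
- env.get_state(): the state, without advancing time (a new reading comes with each control period).
- env.read_camera(name): name is "side" or "top" or "wrist"; returns a dict with "frame" (480x640x3 uint8, red, green, blue), "fx", "fy", "cx", "cy" (pixels), "rvec" (rotation vector, rad) and "tvec" (3), from world to camera coordinates, as OpenCV has them; the wrist camera has in their place "mount" (4x4, takes a point from camera to tool coordinates, whose origin is the TCP and whose axes are the tool frame's). Camera axes: x right, y down, z forward; pixel columns grow to the right and rows downward; lengths in mm; the calibration is good to about 2 mm. A picture is of the moment at which its call begins: read the wrist's pose just before it. There is no depth.
- env.close_job(): hands the job in, once; it reports no verdict.
The state is a dict: "time": time; "qpos": joint angles; "qd": joint speeds; "joint_efforts": joint torques, N m; "tool_pos": TCP position; "eef_rot": TCP orientation; "contact_force": force on the tool from outside, world axes, zero at the start; "moment": the same for the moment, N m; "gripper_width": finger opening in mm.
Only numpy, scipy, OpenCV 4.12 (cv2) and the standard library are available. Lean on these libraries where they do the work, as an engineer would, in place of code of your own. Each camera call takes 0.05 s, during which the arm holds its last target. There are 200 camera calls.

TASK

Pick up the amplifier module and stand it upright on the raised board holder, centred in the gap between the rubber-faced jaw and the backstop, with its broad sides facing them, and let go. Then close the jaw on it by turning the red four-armed knob under the holder's front edge clockwise (as seen from above), and tighten by feel to about 0.45 N m at the knob: clearly firmer than its running drag, but do not crush the module, and never push the knob with more than 20 N. Leave the module clamped and upright, do not push the jaw itself, and leave the other things on the bench where they are.

Things in the scene. Friction and masses are not known exactly. Their poses are not given: they have to be found in the camera images.
- holder: Raised board holder, fixed: grey plate 180 (x) x 220 (y) x 12 mm, top 130 mm above the bench, on dark side and rear legs; underside open at the front (legs begin 65 mm behind the front edge). Origin on the bench; x away from the robot (yaw up to 0.2 rad), y left, z up. In this frame the plate spans x -80 (front edge) to +100 mm, y -110 to +110 mm.
- pocket (a point): Point on the plate's top between the jaw (on its -y side) and the steel backstop (+y side), holder frame x +40, y 0; axes as the holder. Jaw and backstop are 36 mm wide in x, 28 mm high. The backstop's face, not measured and set anew each time, is 25 to 35 mm to +y of here, parallel to the jaw's. A module centred 4 mm to +y starts clear of both.
- knob_axis (a point): Point on the knob's vertical axis at mid-height of its arms, 92 mm up, under the plate, 25 mm behind its front edge (holder x -55, y 0). Red cross of four flat arms, each reaching 65 mm from the axis, 12 mm wide, 22 mm tall (81 to 103 mm up; plate underside 118 mm), hub radius 16 mm. Front arms stick out up to 40 mm past the edge: push them sideways there from above.
- knob (a joint): Knob angle, rad, grows clockwise seen from above (arm tips before the edge go to holder +y). At 0 arms lie along holder +-x and +-y. Starts 0 to 0.6, clamps at about 2.5 to 4.3, stop 7.0; stays where left. 1 rad moves the jaw 8 mm to +y. Running drag 0.25 N m; with the module against the backstop torque climbs about 0.7 N m per rad, 0.008 N m per N of clamping.
- pad_face (a point): Middle of the face of the jaw's black rubber-faced sprung pad (36 mm wide, 26 mm high), 14.5 mm above the plate, looking to the holder's +y. It slides the module along the plate to the backstop and presses it there. The jaw is driven only by the knob. The pad yields about 1 mm per 12 N.
- module_mid (a point): Centre of the loose amplifier module, 54 (x) x 26 (y) x 48 mm (z), 0.12 to 0.26 kg: green circuit board with components on one broad side, black fins on the other (+y); either may face the jaw. Axes along its sides, z up; 24 mm above its foot. Stands on the mat (1.5 mm) left or right of the holder; grip it across its 54 mm length. Above 45 N of clamping it is crushed.
- spool: Bystander: blue solder spool, diameter 60, height 38 mm, on the mat on the other side; origin at the centre of its underside.
- flux: Bystander: amber flux jar with a white cap, diameter 44, height 45 mm, on the bench; origin at the centre of its underside.
- driver: Bystander: screwdriver 160 mm long lying crosswise on the bench, right of the holder; origin under its middle, x along it to the tip.
Not all that is in view belongs to the job. Of the things like the part that bears module_mid, leave any that is orange or yellow; of the rest the larger one is meant.

How it is judged:
By the outcome, as a careful person would: the job done as asked, in the order asked, and still so for the second after the job is handed in, with the robot touching nothing.
It also fails if it takes over 72 s, if anything falls off the work surface, if the arm or the gripper's body presses on something with over 40 N, if the wrist force passes 120 N, or if a joint passes its speed limit or range.

## Working session

There is one attempt and no reset: what is moved stays moved. The work goes in short steps, Python scripts to look and compute and a shell command to move; the robot and the scene stay as the last step left them, time stands still between calls to the robot, and variables do not carry over. Pictures are saved under pics/ and viewed, on a budget of 10 in all, crops included, one or two more only if the job needs it, and the job is handed in when it is done.

```bash
ls; mkdir -p pics; python3 - <<'E'
from station import env
import cv2,numpy as np
print(env.get_state(), env.tcp_to_grasp)
for n in ("top","side"):
    c=env.read_camera(n); cv2.imwrite(f"pics/{n}0.png",c["frame"][:,:,::-1])
    print(n,{k:np.round(v,3).tolist() for k,v in c.items() if k!="frame"})
print(env.read_camera("wrist")["mount"])
E
```

```text
pics
{'time': 0.0, 'qpos': array([ 1.06294430e+00,  8.79140783e-02,  1.37222116e+00, -2.71907999e-05,
        1.68363528e+00, -1.03137897e-01]), 'qd': array([-0.00080925, -0.00174615, -0.00085362, -0.00134873,  0.00031927,
       -0.0013164 ]), 'joint_efforts': array([-2.40239751e-04, -3.40191078e+01, -3.02420640e+01,  7.17192516e-02,
        3.31877859e-02, -1.87406790e-04]), 'tool_pos': array([216.32649409, 505.06670371, 204.34336503]), 'eef_rot': array([-0.90722399,  1.37587425,  0.9055292 ]), 'contact_force': array([-0.16016185, -0.6626442 ,  0.46616866]), 'moment': array([ 0.02201172, -0.06519178,  0.04343917]), 'gripper_width': 93.76782393566339} 18.8
top {'fx': 516.137, 'fy': 516.137, 'cx': 304.173, 'cy': 238.006, 'rvec': [2.163, -2.139, 0.147], 'tvec': [34.567, 550.559, 1218.837]}
side {'fx': 467.707, 'fy': 467.707, 'cx': 319.068, 'cy': 243.39, 'rvec': [0.414, -2.829, 1.05], 'tvec': [550.746, 195.926, 877.886]}
[[-6.64089731e-04 -2.55781185e-01  9.66734475e-01 -1.79698658e+02]
 [ 7.29713343e-04 -9.66734554e-01 -2.55780705e-01  7.41195003e+01]
 [ 9.99999513e-01  5.35577705e-04  8.28645434e-04 -7.46494611e-01]
 [ 0.00000000e+00  0.00000000e+00  0.00000000e+00  1.00000000e+00]]
```

View pics/top0.png

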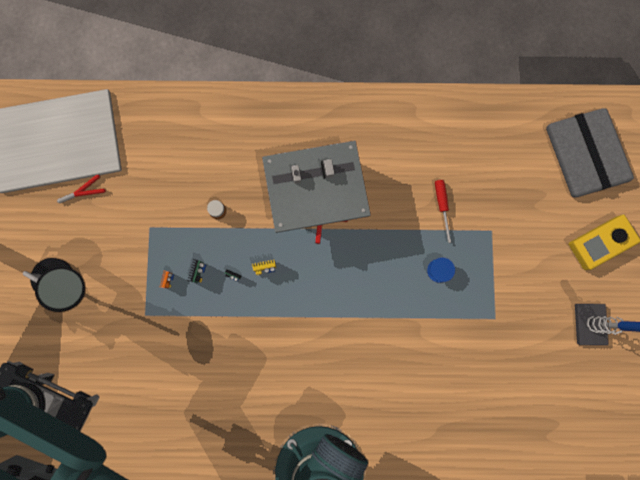

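View pics/side0.png

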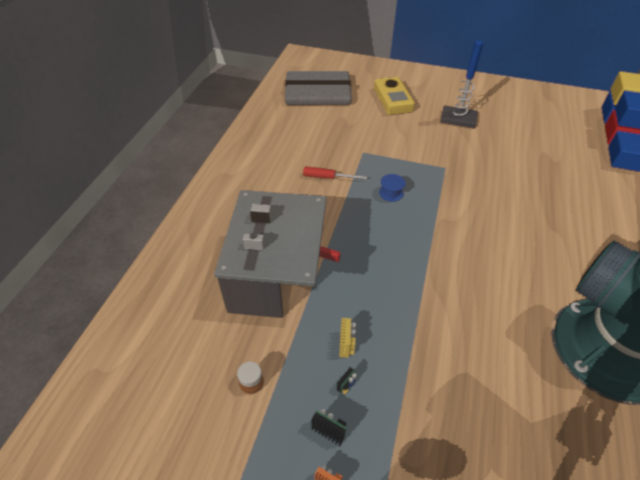

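The module meant is the larger green one, at about (197,271) in the top view and (330,427) in the side view. The holder plate's corners in the top view are about (264,155), (355,142), (369,215) and (277,231). I'll zoom in on these.

```bash
cat > h.py <<'E'
import numpy as np,cv2
from station import env
from scipy.spatial.transform import Rotation as R
def cam(n):
    if n!="wrist":
        c=env.read_camera(n); c["Rm"]=R.from_rotvec(c["rvec"]).as_matrix(); c["o"]=-c["Rm"].T@np.asarray(c["tvec"]); return c
    s=env.get_state(); c=env.read_camera(n); T=np.eye(4); T[:3,:3]=R.from_rotvec(s["eef_rot"]).as_matrix(); T[:3,3]=s["tool_pos"]
    M=T@np.asarray(c["mount"]); c["Rm"]=M[:3,:3].T; c["o"]=M[:3,3]; return c
def ray(c,u,v):
    d=c["Rm"].T@np.array([(u-c["cx"])/c["fx"],(v-c["cy"])/c["fy"],1.]); return c["o"],d/np.linalg.norm(d)
def atz(c,u,v,z):
    o,d=ray(c,u,v); return o+d*(z-o[2])/d[2]
def proj(c,P):
    q=(np.atleast_2d(P)-c["o"])@c["Rm"].T; return np.c_[q[:,0]/q[:,2]*c["fx"]+c["cx"],q[:,1]/q[:,2]*c["fy"]+c["cy"]]
def axes(): 
    s=env.get_state(); return s,R.from_rotvec(s["eef_rot"]).as_matrix()
E
python3 - <<'E'
from h import *
t=cv2.imread("pics/top0.png"); s=cv2.imread("pics/side0.png")
f=lambda i,x,y,w,h:cv2.resize(i[y:y+h,x:x+w],(400,300),interpolation=cv2.INTER_CUBIC)
cv2.imwrite("pics/z.png",np.vstack([np.hstack([f(t,150,235,80,60),f(t,255,130,128,96)]),np.hstack([f(s,290,390,80,60),f(s,215,185,128,96)])]))
c=cam("top")
for u,v,z in [(264,155,130),(355,142,130),(369,215,130),(277,231,130),(197,271,49),(327,168,158),(296,173,158),(318,242,103)]: print(u,v,atz(c,u,v,z).round(1))
E
```

```text
264 155 [729.5 135.1 130. ]
355 142 [762.8 -74.6 130. ]
369 215 [ 591.7 -105.9  130. ]
277 231 [552.8 102.  130. ]
197 271 [466.2 295.8  49. ]
327 168 [692.5  -9.  158. ]
296 173 [680.2  60.3 158. ]
318 242 [532.2   8.5 103. ]
```

View pics/z.png

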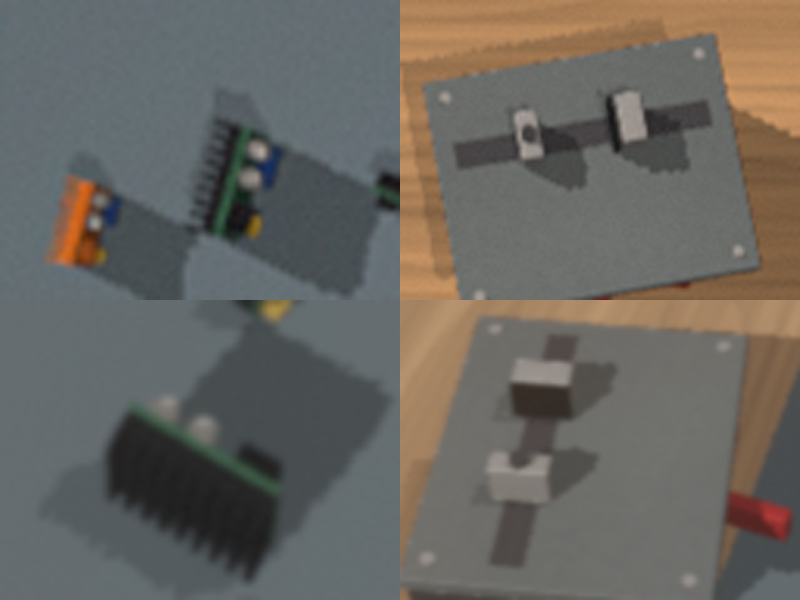

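The zoomed crops show the module's fins facing +y. The jaw, with its black pad, is on the right (-y) and the backstop on the left. I'll fit the holder and module poses from both views.

```bash
python3 - <<'E'
from h import *
from scipy.optimize import least_squares
t=cam("top"); s=cam("side")
P=np.array([[100,110],[100,-110],[-80,-110],[-80,110.]])
ot=np.array([(264,155),(355,142),(369,215),(277,231)],float); os_=np.array([(217.5,274),(239,191),(325.4,196),(316,283)],float)
def W(p,z=130):
    c,n=np.cos(p[2]),np.sin(p[2]); return np.c_[p[0]+c*P[:,0]-n*P[:,1],p[1]+n*P[:,0]+c*P[:,1],np.full(4,z)]
for sel in ("t","s","b"):
    f=lambda p:np.r_[(proj(t,W(p))-ot).ravel()*(sel!="s"),(proj(s,W(p))-os_).ravel()*(sel!="t")]
    r=least_squares(f,[650,12,.18]); print(sel,r.x.round(3),f(r.x).round(1))
x,y,a=r.x; H=lambda X,Y:(np.array([x,y])+[np.cos(a)*X-np.sin(a)*Y,np.sin(a)*X+np.cos(a)*Y]).round(1)
print("pocket",H(40,0),"axis",H(-55,0))
A=[atz(t,194.4,282,49.5),atz(t,199.6,260.6,49.5)];B=[atz(s,346.4,428.4,49.5),atz(s,316,411,49.5)]
for q in (A,B): print(np.round(q,1),np.arctan2(*(q[1]-q[0])[[1,0]]).round(3),np.linalg.norm(q[1]-q[0]).round(1))
print("fins tips top",atz(t,150+225/5,235+120/5,49.5),atz(t,150+196/5,235+228/5,49.5))
S,T=axes(); print(T.round(3))
E
```

```text
t [6.49489e+02 1.23420e+01 1.77000e-01] [-1.4  0.4  1.6 -1.8  1.8  0.7 -2.   0.6 -0.  -0.   0.  -0.   0.  -0.
 -0.  -0. ]
s [6.48078e+02 1.43580e+01 2.08000e-01] [-0.   0.  -0.  -0.   0.  -0.  -0.   0.  -2.3  1.4  0.2 -0.9  0.9 -0.7
  1.3 -0.6]
b [6.48696e+02 1.31950e+01 1.94000e-01] [-2.3  1.6  0.3 -2.2  1.9  0.2 -1.7  1.7 -3.   0.1  1.1 -1.8  1.4 -0.7
  0.2 -0.7]
pocket [687.9  20.9] axis [594.7   2.6]
[[439.9 300.9  49.5]
 [491.1 290.5  49.5]] -0.201 52.3
[[439.7 304.9  49.5]
 [493.  292.3  49.5]] -0.232 54.8
fins tips top [494.86800512 301.64504444  49.5       ] [443.0645356  313.42456078  49.5       ]
[[-0.    -0.919  0.394]
 [-0.001  0.394  0.919]
 [-1.     0.    -0.001]]
```

```bash
cat >> h.py <<'E'
def togo(x,y,z,yaw):
    s,T=axes(); d=T.T@(np.array([x,y,z])-s["tool_pos"]); a=np.arctan2(T[1,2],T[0,2])
    print("t",round(s["time"],2),"pos",s["tool_pos"].round(1),"zyaw",a.round(3),"| tool shift",d.round(1),"turn",((a-yaw+np.pi)%(2*np.pi)-np.pi).round(3),"F",s["contact_force"].round(1),"w",s["gripper_width"].round(1))
E
python3 -m jog '0 0 0 0.173;0 0 0 0.173;0 0 0 0.173;0 0 0 0.173;0 0 0 0.173;0 0 0 0.173;0 0 0 0.173;0 0 0 0.173' 94
python3 -c "
from h import *
togo(466,296,160,-.22)"
```

```text
time: 1.3
tool_pos: [216.6, 505.5, 205.4]
eef_rot: [0.176, 1.564, -0.176]
contact_force: [-0.4, -0.5, 0.3]
gripper_width: 94.2Traceback (most recent call last):
  File "<string>", line 3, in <module>
    togo(466,296,160,-.22)
    ~~~~^^^^^^^^^^^^^^^^^^
  File "h.py", line 19, in togo
    print("t",round(s["time"],2),"pos",s["tool_pos"].round(1),"zyaw",a.round(3),"| tool shift",d.round(1),"turn",((a-yaw+np.pi)%(2*np.pi)-np.pi).round(3),"F",s["contact_force"].round(1),"w",s["gripper_width"].round(1))
                                                                                                                                                                                              ^^^^^^^^^^^^^^^^^^^^^^^^
AttributeError: 'float' object has no attribute 'round'
```

```bash
sed -i 's/s\["gripper_width"\].round(1)/round(s["gripper_width"],1)/' h.py
python3 -c "
from h import *
togo(466,296,160,-.22)"
```

```text
t 1.3 pos [216.6 505.5 205.4] zyaw -0.224 | tool shift [  45.4 -149.   289.7] turn -0.004 F [-0.4 -0.5  0.3] w 94.2
```

```bash
python3 -m jog '0 -25 49 0;0 -25 48 0;0 -25 48 0;10 -25 48 0;18 -25 48 0;17 -24 48.7 0;0 0 0 0;0 0 0 0'
python3 - <<'E'
from h import *
togo(466,296,160,-.22)
c=cam("wrist"); cv2.imwrite("pics/w1.png",c["frame"][:,:,::-1])
m=np.array([466,296]);a=-.22
for z in (1.5,49.5): print(z,proj(c,[[m[0]+np.cos(a)*X-np.sin(a)*Y,m[1]+np.sin(a)*X+np.cos(a)*Y,z] for X,Y in [(27,13),(27,-13),(-27,-13),(-27,13)]]).round(0).tolist())
E
```

```text
time: 2.3
tool_pos: [467.0, 297.7, 160.6]
eef_rot: [0.172, 1.565, -0.171]
contact_force: [-0.6, -0.2, 0.7]
gripper_width: 94.2
t 2.3 pos [467.  297.7 160.6] zyaw -0.218 | tool shift [ 0.6 -1.9 -0.6] turn 0.002 F [-0.6 -0.2  0.7] w 94.2
1.5 [[347.0, 205.0], [347.0, 234.0], [286.0, 233.0], [286.0, 205.0]]
49.5 [[352.0, 216.0], [351.0, 249.0], [281.0, 249.0], [281.0, 216.0]]
```

View pics/w1.png

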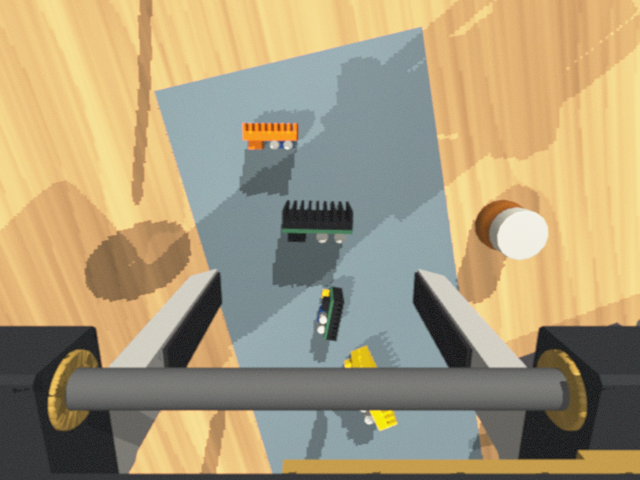

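In the wrist view the target sits at about (283–353, 202–243). That agrees with the estimate to within 1 mm in x and about 2–3 mm towards +y, and its yaw matches. Nothing is in the way of the fingers, so I'll descend and grip.

```bash
python3 -m jog '40 1.4 0.2 0;40 0 0 0;40 0 0 0;27.5 0 0 0;0 0 0 0'
python3 -m jog '0 0 0 0;0 0 0 0;0 0 0 0;0 0 0 0;0 0 0 0;0 0 0 0' 40 25
python3 -m jog '-20 0 0 0;-40 0 0 0;-50 0 0 0;-50 0 0 0;-50 0 0 0;0 0 0 0;0 0 0 0'
python3 - <<'E'
from h import *
togo(687.2,24.8,215,.194)
c=cam("wrist"); cv2.imwrite("pics/w2.png",c["frame"][:,:,::-1])
E
```

```text
time: 2.98
tool_pos: [465.1, 299.2, 11.2]
eef_rot: [0.168, 1.568, -0.171]
contact_force: [0.4, -0.8, 0.5]
gripper_width: 94.1
time: 3.72
tool_pos: [467.8, 298.9, 13.5]
eef_rot: [0.172, 1.564, -0.171]
contact_force: [-1.0, -1.1, 3.0]
gripper_width: 53.8
time: 4.6
tool_pos: [467.3, 298.4, 221.2]
eef_rot: [0.17, 1.566, -0.172]
contact_force: [0.2, 0.9, -0.9]
gripper_width: 54.2
t 4.6 pos [467.3 298.4 221.2] zyaw -0.218 | tool shift [   6.  -219.5  273.9] turn -0.412 F [ 0.2  0.9 -0.9] w 54.2
```

View pics/w2.png

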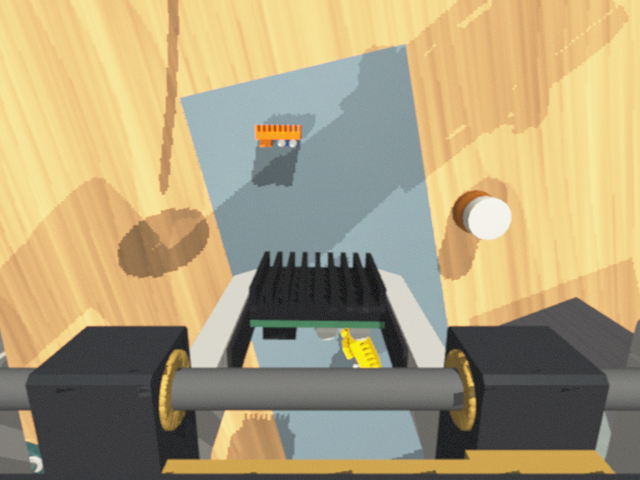

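The module is held squarely, with a green board edge at v≈323 and the fin foot at v≈253. I'll turn it and carry it to above the pocket.

```bash
python3 -m jog '0 0 0 -0.138;0 0 0 -0.137;0 0 0 -0.137;0 0 0 0'
python3 - <<'E'
from h import *
c=cam("wrist")
for off in (-3,0,3): 
    M=np.linalg.inv(np.asarray(c["mount"]))
    for X,Y in((12,13),(-36,13),(-36,-13)):
        q=M@[X,Y+off,0,1]; print(off,X,Y,(q[1]/q[2]*c["fy"]+c["cy"]).round(1))
togo(687.2,24.8,215,.194)
E
```

```text
time: 5.15
tool_pos: [466.8, 298.2, 220.1]
eef_rot: [-0.153, 1.57, 0.15]
contact_force: [0.7, -0.3, -1.7]
gripper_width: 53.4
-3 12 13 258.8
-3 -36 13 297.0
-3 -36 -13 355.5
0 12 13 253.3
0 -36 13 290.0
0 -36 -13 349.0
3 12 13 247.6
3 -36 13 282.8
3 -36 -13 342.4
t 5.2 pos [467.  298.3 220.6] zyaw 0.192 | tool shift [   5.3 -310.5  164.1] turn -0.002 F [-0.3  0.6 -1.6] w 54.2
```

```bash
python3 -m jog '0 -38.8 20.5 0;0 -38.8 20.5 0;0 -38.8 20.5 0;0 -38.8 20.5 0;0 -38.8 20.5 0;0 -38.8 20.5 0;0 -38.8 20.5 0;0 -38.8 20.5 0'
python3 -m jog '0 0 0 0;0 0 0 0;0 0 0 0'
python3 - <<'E'
from h import *
togo(687.2,24.8,215,.194)
I=[]
for n,(x,y,w,h) in (("wrist",(0,0,640,480)),("top",(255,130,128,96)),("side",(205,170,128,96))):
    c=cam(n); f=c["frame"][y:y+h,x:x+w,::-1]; I.append(f); print(n)
cv2.imwrite("pics/w3.png",np.vstack([cv2.resize(I[0],(800,600))[:300] if 0 else cv2.resize(I[0],(400,300)).repeat(1,1) , cv2.resize(I[1],(400,300),interpolation=cv2.INTER_CUBIC)])) if 0 else None
a=cv2.resize(I[0],(480,360)); a=np.pad(a,((0,240),(0,320),(0,0)))
a[:240,480:]=cv2.resize(I[1],(320,240),interpolation=cv2.INTER_CUBIC); a[240:480,480:]=cv2.resize(I[2],(320,240),interpolation=cv2.INTER_CUBIC)
cv2.imwrite("pics/w3.png",a[:480])
E
```

```text
time: 6.2
tool_pos: [689.0, 24.6, 221.5]
eef_rot: [-0.15, 1.568, 0.151]
contact_force: [1.1, 0.9, -1.3]
gripper_width: 53.7
time: 6.58
tool_pos: [687.9, 27.0, 223.1]
eef_rot: [-0.153, 1.566, 0.153]
contact_force: [-0.3, 0.3, -1.0]
gripper_width: 53.8
t 6.58 pos [687.9  27.  223.1] zyaw 0.195 | tool shift [ 8.1 -2.1 -1.1] turn 0.001 F [-0.3  0.3 -1. ] w 53.8
wrist
top
side
```

View pics/w3.png

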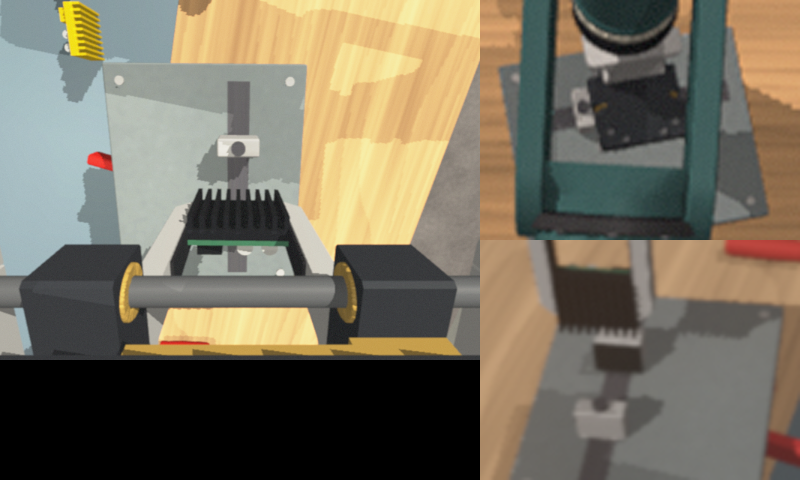

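The carried module hangs squarely over the slot. The slot centre and the module centre are both at u≈238 in the 0.75-scale wrist panel, and the plate edge is level. Next I'll work out the gap in holder y.

```bash
python3 - <<'E'
from h import *
t=cam("top"); w=cam("wrist"); s=cam("side")
def hol(p,o=(648.7,13.2),a=.19):
    d=p[:2]-np.array(o); return np.round([np.cos(a)*d[0]+np.sin(a)*d[1],-np.sin(a)*d[0]+np.cos(a)*d[1]],1)
for n,u,v,z in(("pad bot",321.6,161,131.5),("pad bot",324.1,178.6,131.5),("bs top",299.2,165.2,158),("bs top",300.8,180.6,158)): print(n,hol(atz(t,u,v,z)))
for n,u,v,z in(("w bs face top",238,158,158),("w bs back foot",238,136,130),("slot L",228,250,130),("slotR",246,250,130),("slot L",228,90,130),("slotR",249,90,130),("cnrFL",103,65,130),("cnrRL",306,65,130)): print(n,hol(atz(w,u/.75,v/.75,z)))
# side0 crop: backstop top face (490..550,455..475?), jaw pad
for n,u,v,z in(("s pad bot L",512,402,131.5),("s pad bot R",570,415,131.5),("s pad top L",511,383,156),("s pad top R",571,390,156)): print(n,hol(atz(s,215+(u-400)/3.125,185+(v-300)/3.125,z)))
print("tcp",hol(env.get_state()["tool_pos"]))
E
```

```text
pad bot [ 64.3 -23.4]
pad bot [ 22.5 -21.4]
bs top [56.3 30.1]
bs top [20.8 32.9]
w bs face top [41.2 30.3]
w bs back foot [41.2 45.5]
slot L [ 31.6 -71.6]
slotR [ 50.1 -71.5]
slot L [32.  86.4]
slotR [50.8 86.5]
cnrFL [-77.  106.7]
cnrRL [100.2 107.8]
s pad bot L [ 62.2 -30.5]
s pad bot R [ 24.3 -23.2]
s pad top L [ 58.7 -23.2]
s pad top R [ 21.5 -21.2]
tcp [41.4  5.5]
```

```bash
python3 -m jog '10 -1.5 0 0;20 0 0 0;20 0 0 0;18 0 0 0;8 0 0 0;0 0 0 0;0 0 0 0'
python3 -m jog '1 0 0 0;0 0 0 0'
python3 -m jog '1 0 0 0;0 0 0 0'
python3 -m jog '1 0 0 0;0 0 0 0'
```

```text
time: 7.75
tool_pos: [689.3, 24.3, 148.1]
eef_rot: [-0.152, 1.563, 0.152]
contact_force: [0.1, 0.4, -1.0]
gripper_width: 53.8
time: 8.0
tool_pos: [689.0, 24.3, 146.6]
eef_rot: [-0.152, 1.564, 0.152]
contact_force: [0.2, -0.6, -1.3]
gripper_width: 53.8
time: 8.25
tool_pos: [688.7, 24.3, 144.9]
eef_rot: [-0.152, 1.566, 0.152]
contact_force: [-0.4, -0.2, -0.4]
gripper_width: 53.9
time: 8.5
tool_pos: [688.7, 24.4, 143.8]
eef_rot: [-0.152, 1.566, 0.153]
contact_force: [0.1, 0.3, -1.7]
gripper_width: 53.9
```

```bash
python3 -m jog '1 0 0 0;0 0 0 0'
python3 -m jog '0.7 0 0 0;0 0 0 0'
python3 -m jog '0.5 0 0 0;0 0 0 0'
python3 - <<'E'
from h import *
a=np.zeros((600,640,3),np.uint8)
w=cam("wrist")["frame"][:,:,::-1]; a[:360]=w[80:440]
s=cam("side")["frame"][190:262,220:316,::-1]; a[360:,:320]=cv2.resize(s,(320,240),interpolation=cv2.INTER_CUBIC)
cv2.imwrite("pics/w4.png",a)
E
```

```text
time: 8.75
tool_pos: [688.7, 24.3, 142.8]
eef_rot: [-0.152, 1.566, 0.152]
contact_force: [-0.3, -0.3, -1.5]
gripper_width: 53.9
time: 9.0
tool_pos: [688.7, 24.3, 142.2]
eef_rot: [-0.152, 1.566, 0.152]
contact_force: [-0.1, -0.3, -1.0]
gripper_width: 53.8
time: 9.25
tool_pos: [688.8, 24.3, 142.1]
eef_rot: [-0.152, 1.565, 0.152]
contact_force: [-1.4, -0.8, -1.3]
gripper_width: 53.9
```

View pics/w4.png

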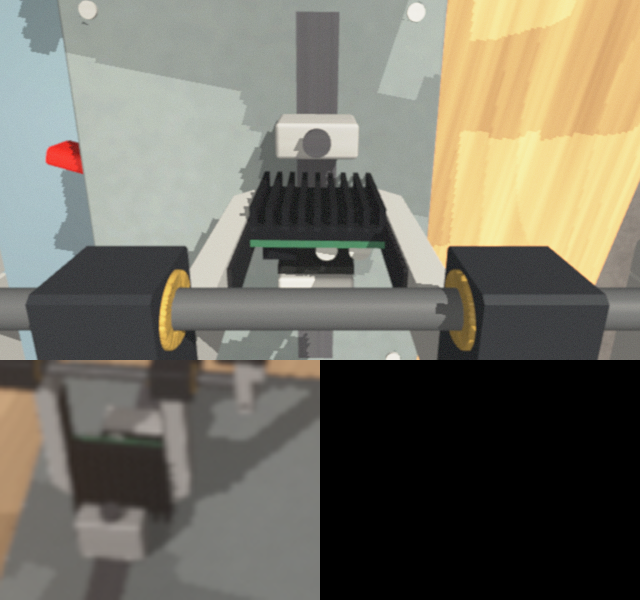

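The module stands in the gap, upright. The backstop's top front edge is at v≈238 in the full frame and the pad's top edge at about v≈342–355. I'll check the centring before releasing.

```bash
python3 - <<'E'
from h import *
w=cam("wrist"); S,T=axes()
for n,u,v,z in(("bs face",317,238,158),("pad face top",317,342,156.5),("pad/jaw seam",317,355,156.5),("fin foot",317,253,130)): print(n,(T.T@(atz(w,u,v,z)-S["tool_pos"])).round(1))
E
python3 -m jog '1 0 0 0;0 0 0 0'
```

```text
bs face [-15.9  28.7  -0.4]
pad face top [-14.4 -22.3  -0.3]
pad/jaw seam [-14.4 -29.1  -0.3]
fin foot [12.1 13.1 -0.3]
time: 9.65
tool_pos: [688.8, 24.3, 142.1]
eef_rot: [-0.152, 1.564, 0.152]
contact_force: [-2.0, 0.0, 5.9]
gripper_width: 54.1
```

Contact is felt at 6 N, and the module is centred to within about 1–2 mm. Releasing and lifting.

```bash
python3 -m jog '-0.7 0 0 0;0 0 0 0'
python3 -m jog '0 0 0 0;0 0 0 0;0 0 0 0;0 0 0 0' 80
python3 -m jog '-10 0 0 0;-30 0 0 0;-40 0 0 0;-20 0 0 0;0 0 0 0;0 0 0 0'
python3 - <<'E'
from h import *
togo(594.7,2.6,250,.194)
a=np.zeros((600,640,3),np.uint8)
w=cam("wrist")["frame"][:,:,::-1]; a[:360]=w[120:480]
s=cam("side")["frame"][180:276,220:348,::-1]; a[360:,:320]=cv2.resize(s,(320,240),interpolation=cv2.INTER_CUBIC)
cv2.imwrite("pics/w5.png",a)
E
```

```text
time: 9.9
tool_pos: [688.9, 24.3, 142.0]
eef_rot: [-0.152, 1.565, 0.152]
contact_force: [-2.6, 0.3, 5.1]
gripper_width: 54.1
time: 10.4
tool_pos: [688.8, 24.4, 141.1]
eef_rot: [-0.152, 1.566, 0.152]
contact_force: [1.1, -0.1, 0.2]
gripper_width: 80.1
time: 11.15
tool_pos: [688.5, 24.4, 240.5]
eef_rot: [-0.152, 1.567, 0.153]
contact_force: [0.0, 0.7, -0.4]
gripper_width: 79.9
t 11.15 pos [688.5  24.4 240.5] zyaw 0.194 | tool shift [ -9.4  -3.3 -96.2] turn 0.0 F [ 0.   0.7 -0.4] w 79.9
```

View pics/w5.png

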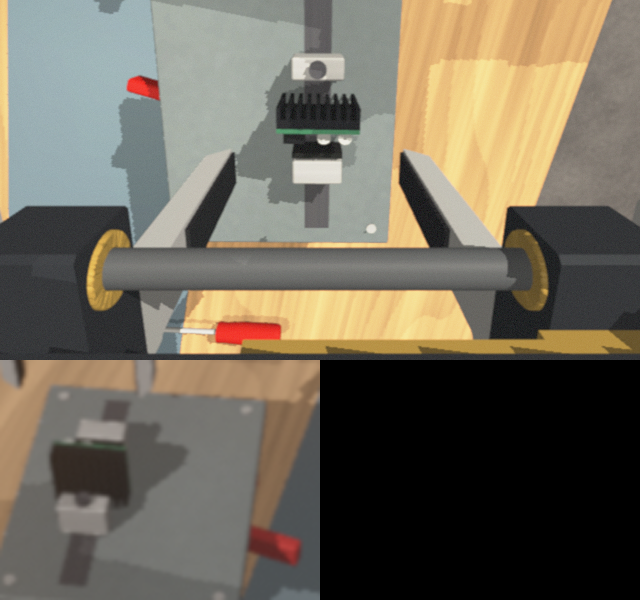

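The module stands upright in the gap, clear of the pad and backstop. The red arm tip shows at the front edge at about (143,207) in the full frame. I'll back off to the front, close the fingers and turn so the finger back faces +y.

```bash
cat >> h.py <<'E'
O=np.array([648.7,13.2]);YA=.19
def W(X,Y): return O+[np.cos(YA)*X-np.sin(YA)*Y,np.sin(YA)*X+np.cos(YA)*Y]
def hol(p): d=np.asarray(p)[:2]-O; return np.array([np.cos(YA)*d[0]+np.sin(YA)*d[1],-np.sin(YA)*d[0]+np.cos(YA)*d[1]])
def th(X,Y,z): togo(*W(X,Y),z,YA+np.pi/2)
E
python3 -m jog '0 0 -40 0;0 0 -50 0;0 0 -50 0;0 0 0 -0.188;0 0 0 -0.188;0 0 0 -0.188;0 0 0 -0.188;0 0 0 -0.188' 0 40
python3 -m jog '0 0 0 -0.188;0 0 0 -0.188;0 0 0 -0.188;0 0 0 -0.067;0 0 0 0;0 0 0 0'
python3 - <<'E'
from h import *
th(-104,-32,240); print(hol(env.get_state()["tool_pos"]))
c=cam("wrist"); cv2.imwrite("pics/w6.png",c["frame"][:,:,::-1])
print(proj(c,[[*W(-55-65*np.cos(f),65*np.sin(f)),103] for f in (0,.28,.5)]).round(0).tolist(), proj(c,[[*W(X,Y),130] for X,Y in((-80,110),(-80,-110))]).round(0).tolist())
E
```

```text
time: 12.25
tool_pos: [550.8, -2.6, 240.0]
eef_rot: [-0.883, 1.385, 0.886]
contact_force: [-0.3, 1.0, 0.2]
gripper_width: 3.2
time: 13.0
tool_pos: [551.1, -2.6, 240.8]
eef_rot: [-1.346, 1.114, 1.348]
contact_force: [-0.7, 0.1, 0.8]
gripper_width: 0.8
t 13.0 pos [551.1  -2.6 240.8] zyaw 1.76 | tool shift [  0.7   5.2 -34.9] turn -0.001 F [-0.7  0.1  0.8] w 0.8
[-98.81582966   2.8681641 ]
[[314.0, 198.0], [336.0, 201.0], [352.0, 208.0]] [[455.0, 255.0], [172.0, 255.0]]
```

View pics/w6.png

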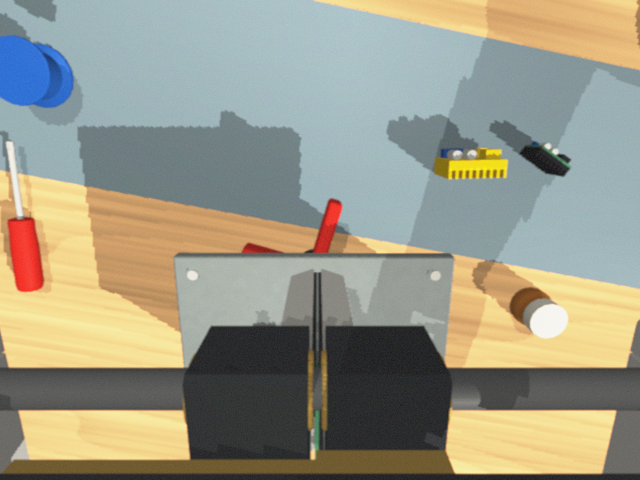

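The red front arm's tip is at (335,201), which matches a knob angle of 0.28, and the front edge projects where predicted. I'll lower the closed fingers on the -y side of that arm.

```bash
python3 -m jog '0 1.2 -35 0;40 0 0 0;50 0 0 0;40 0 0 0;24.5 0 0 0;0 0 0 0;0 0 0 0'
cat >> h.py <<'E'
def st():
    s=env.get_state(); p=hol(s["tool_pos"]); F=s["contact_force"]; c,n=np.cos(YA),np.sin(YA)
    f=-np.array([c*F[0]+n*F[1],-n*F[0]+c*F[1]]) # force on knob, holder
    # contact: +y face of pusher, inner corner / outer corner; angle from geometry
    best=None
    for dx in (8,-8):
        r=p+[dx,12.5]-np.array([-55,0]); L=np.hypot(*r); phi=np.arctan2(r[1],-r[0])+np.arcsin(min(1,6/L)); q=r
        if best is None or phi>best[0]: best=(phi,q)
    phi,q=best; tau=-(q[0]*f[1]-q[1]*f[0])
    print("t%.1f X%.1f Y%.1f z%.1f phi %.2f f(on knob) %s Fz %.1f tau %.3f"%(s["time"],*p,s["tool_pos"][2],phi,f.round(1),F[2],tau))
E
python3 -c "from h import *
st()"
```

```text
time: 13.92
tool_pos: [557.7, -37.4, 88.4]
eef_rot: [-1.349, 1.112, 1.346]
contact_force: [-0.3, -1.0, 1.3]
gripper_width: 0.3
t13.9 X-98.9 Y-32.5 z88.4 phi -0.26 f(on knob) [0.5 1. ] Fz 1.3 tau 39.529
```

```bash
python3 -m jog '1 0 6 0;0 0 6 0;0 0 4 0;0 0 4 0;0 0 4 0;0 0 4 0;0 0 4 0'; python3 -c "from h import *
st()"
python3 -m jog '0 0 5 0;0 0 5 0'; python3 -c "from h import *
st()"
python3 -m jog '0 0 5 0;0 0 5 0'; python3 -c "from h import *
st()"
```

```text
time: 14.8
tool_pos: [552.0, -8.6, 86.2]
eef_rot: [-1.353, 1.117, 1.342]
contact_force: [4.0, -6.6, -1.5]
gripper_width: 0.6
t14.8 X-99.1 Y-3.1 z86.2 phi 0.42 f(on knob) [-2.6  7.3] Fz -1.5 tau 237.869
time: 15.05
tool_pos: [550.1, 1.0, 86.4]
eef_rot: [-1.353, 1.117, 1.342]
contact_force: [1.6, -7.7, -1.4]
gripper_width: 0.7
t15.1 X-99.1 Y6.6 z86.4 phi 0.63 f(on knob) [-0.1  7.8] Fz -1.4 tau 279.834
time: 15.3
tool_pos: [547.7, 11.0, 86.3]
eef_rot: [-1.352, 1.117, 1.343]
contact_force: [1.1, -5.7, 0.5]
gripper_width: 0.5
t15.3 X-99.6 Y17.0 z86.3 phi 0.81 f(on knob) [-0.   5.8] Fz 0.5 tau 211.975
```

```bash
python3 -m jog '0 0 5 0;0 0 5 0;0 0 5 0'; python3 -c "from h import *
st()"
python3 -m jog '0 0 -3 0;-32 0 0 0;0 -4 -40 0;0 0 -46 0;0 0 0 0;15 0 0 0;17 0 0 0;0 0 0 0'; python3 -c "from h import *
st()"
```

```text
time: 15.68
tool_pos: [544.0, 26.4, 85.9]
eef_rot: [-1.35, 1.118, 1.346]
contact_force: [-0.9, -6.7, 0.8]
gripper_width: 0.7
t15.7 X-100.3 Y32.7 z85.9 phi 0.98 f(on knob) [2.1 6.4] Fz 0.8 tau 334.189
time: 16.68
tool_pos: [563.2, -57.2, 83.0]
eef_rot: [-1.346, 1.115, 1.353]
contact_force: [-0.2, -0.9, -0.2]
gripper_width: 0.6
t16.7 X-97.2 Y-53.0 z83.0 phi -0.58 f(on knob) [0.3 0.8] Fz -0.2 tau 28.998
```

```bash
python3 -m jog '-2 0 4 0;0 0 6 0;0 0 6 0;0 0 6 0;0 0 6 0;0 0 6 0;0 0 6 0'; python3 -c "from h import *
st()"
python3 -m jog '0 0 6 0;0 0 6 0;0 0 6 0'; python3 -c "from h import *
st()"
python3 -m jog '0 0 6 0;0 0 6 0'; python3 -c "from h import *
st()"
python3 -m jog '0 0 5 0;0 0 5 0;0 0 0 0'; python3 - <<'E'
from h import *
st()
a=np.zeros((480,640,3),np.uint8)
for i,n in enumerate(("side",)):
    s=cam(n)["frame"][185:281,215:343,::-1]; a=cv2.resize(s,(640,480),interpolation=cv2.INTER_CUBIC)
cv2.imwrite("pics/s7.png",a)
E
```

```text
time: 17.55
tool_pos: [556.0, -21.2, 88.5]
eef_rot: [-1.35, 1.12, 1.348]
contact_force: [-2.9, -8.5, 0.8]
gripper_width: 0.2
t17.6 X-97.5 Y-16.2 z88.5 phi 0.07 f(on knob) [4.4 7.8] Fz 0.8 tau 251.433
time: 17.92
tool_pos: [554.4, -3.7, 88.7]
eef_rot: [-1.353, 1.117, 1.344]
contact_force: [1.9, -8.1, -2.3]
gripper_width: 0.3
t17.9 X-95.8 Y1.2 z88.7 phi 0.56 f(on knob) [-0.4  8.3] Fz -2.3 tau 266.817
time: 18.18
tool_pos: [552.6, 8.0, 89.0]
eef_rot: [-1.353, 1.117, 1.343]
contact_force: [0.7, -6.8, -0.3]
gripper_width: 0.3
t18.2 X-95.4 Y13.1 z89.0 phi 0.81 f(on knob) [0.6 6.8] Fz -0.3 tau 236.295
time: 18.55
tool_pos: [549.7, 19.2, 88.8]
eef_rot: [-1.351, 1.116, 1.346]
contact_force: [-0.3, -5.3, 0.9]
gripper_width: 0.4
t18.6 X-96.1 Y24.6 z88.8 phi 0.96 f(on knob) [1.3 5.1] Fz 0.9 tau 216.286
```

View pics/s7.png

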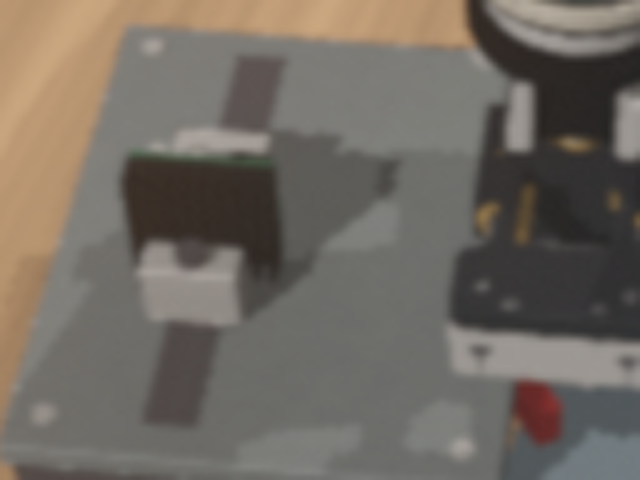

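The module is upright and the jaw is up against its board side. The knob is at about 2.5 rad, with the torque still at running drag. Next is the third stroke.

```bash
python3 -m jog '0 0 5 0;0 0 0 0'; python3 -c "from h import *
st()"
python3 -m jog '0 0 -3 0;-32 0 0 0;0 0 -40 0;0 0 -44 0;0 0 0 0;15 0 0 0;18 0 0 0;0 0 0 0'; python3 -c "from h import *
st()"
python3 -m jog '0 0 4 0;0 0 6 0;0 0 6 0;0 2 6 0;0 2 4 0'; python3 -c "from h import *
st()"
```

```text
time: 18.85
tool_pos: [548.6, 24.2, 88.7]
eef_rot: [-1.35, 1.116, 1.347]
contact_force: [-1.2, -4.7, 1.1]
gripper_width: 0.2
t18.9 X-96.3 Y29.7 z88.7 phi 1.02 f(on knob) [2.1 4.4] Fz 1.1 tau 233.964
time: 19.85
tool_pos: [563.2, -58.5, 83.7]
eef_rot: [-1.345, 1.115, 1.354]
contact_force: [-0.0, -0.8, 0.7]
gripper_width: 0.3
t19.9 X-97.5 Y-54.3 z83.7 phi -0.60 f(on knob) [0.2 0.8] Fz 0.7 tau 33.966
time: 20.48
tool_pos: [556.6, -37.2, 87.9]
eef_rot: [-1.352, 1.116, 1.345]
contact_force: [-0.5, -5.9, -0.5]
gripper_width: -0.1
t20.5 X-100.0 Y-32.1 z87.9 phi -0.25 f(on knob) [1.6 5.8] Fz -0.5 tau 273.391
```

```bash
S='from h import *
st()'
python3 -m jog '0 2 4 0;0 1 3 0;0 0 0 0'>/dev/null; python3 -c "$S"
python3 -m jog '0 0 3 0;0 0 0 0'>/dev/null; python3 -c "$S"
python3 -m jog '0 0 3 0;0 0 0 0'>/dev/null; python3 -c "$S"
python3 -m jog '0 0 3 0;0 0 0 0'>/dev/null; python3 -c "$S"
```

```text
t20.9 X-102.5 Y-23.7 z87.7 phi -0.09 f(on knob) [1.1 5.3] Fz 2.4 tau 283.589
t21.1 X-103.1 Y-20.6 z87.7 phi -0.04 f(on knob) [2.4 4.8] Fz 3.5 tau 247.245
t21.4 X-103.3 Y-17.8 z87.7 phi 0.02 f(on knob) [3.9 5. ] Fz 2.7 tau 179.584
t21.6 X-103.5 Y-15.3 z87.6 phi 0.08 f(on knob) [3.4 5.7] Fz 1.8 tau 219.609
```

```bash
S='from h import *
st()'
for i in 1; do
python3 -m jog '0 0 2.5 0;0 0 0 0'>/dev/null; python3 -c "$S"
python3 -m jog '0 0 2.5 0;0 0 0 0'>/dev/null; python3 -c "$S"
python3 -m jog '0 0 2.5 0;0 0 0 0'>/dev/null; python3 -c "$S"
python3 -m jog '0 0 2.5 0;0 0 0 0'>/dev/null; python3 -c "$S"
done
```

```text
t21.9 X-103.6 Y-12.8 z87.6 phi 0.14 f(on knob) [3.3 5.9] Fz 3.4 tau 238.952
t22.1 X-103.6 Y-10.3 z87.6 phi 0.20 f(on knob) [3.9 5.6] Fz 2.8 tau 234.033
t22.4 X-103.4 Y-7.7 z87.6 phi 0.27 f(on knob) [3.  5.9] Fz 2.2 tau 254.557
t22.6 X-103.1 Y-5.2 z87.6 phi 0.33 f(on knob) [2.2 6. ] Fz 2.6 tau 256.262
```

```bash
S='from h import *
st()'
python3 -m jog '0 0 2.5 0;0 0 0 0'>/dev/null; python3 -c "$S"
python3 -m jog '0 0 2.5 0;0 0 0 0'>/dev/null; python3 -c "$S"
python3 -m jog '0 0 2 0;0 0 0 0'>/dev/null; python3 -c "$S"
python3 -m jog '0 0 2 0;0 0 0 0'>/dev/null; python3 -c "$S"
```

```text
t22.9 X-102.7 Y-2.7 z87.6 phi 0.39 f(on knob) [1.5 4.9] Fz 1.2 tau 210.327
t23.1 X-102.3 Y-0.6 z87.7 phi 0.44 f(on knob) [1.2 6.6] Fz 0.4 tau 273.147
t23.4 X-102.0 Y0.9 z87.7 phi 0.48 f(on knob) [0.6 7.3] Fz 1.2 tau 291.631
t23.6 X-101.6 Y2.4 z87.8 phi 0.51 f(on knob) [-1.2  8.4] Fz -0.1 tau 304.672
```

```bash
S='from h import *
st()'
python3 -m jog '0 0 2 0;0 0 0 0;0 0 0 0'>/dev/null; python3 -c "$S"
python3 -m jog '0 0 2 0;0 0 0 0;0 0 0 0'>/dev/null; python3 -c "$S"
python3 -m jog '0 0 1.5 0;0 0 0 0;0 0 0 0'>/dev/null; python3 -c "$S"

```

```text
t24.0 X-101.4 Y3.9 z87.8 phi 0.55 f(on knob) [-1.3 10.4] Fz -0.6 tau 378.518
t24.4 X-101.5 Y5.6 z87.8 phi 0.58 f(on knob) [-1.7 10.1] Fz -1.0 tau 355.959
t24.7 X-101.6 Y6.8 z87.9 phi 0.60 f(on knob) [-0.5 11.1] Fz -0.3 tau 418.147
```

```bash
S='from h import *
st()'
python3 -m jog '0 0 1.2 0;0 0 0 0;0 0 0 0'>/dev/null; python3 -c "$S"
python3 -m jog '0 0 0 0'>/dev/null; python3 -c "$S"
python3 -m jog '0 0 0 0'>/dev/null; python3 -c "$S"

```

```text
t25.1 X-101.6 Y7.8 z87.8 phi 0.62 f(on knob) [-1.2 11.3] Fz -0.7 tau 411.355
t25.2 X-101.6 Y7.8 z87.8 phi 0.62 f(on knob) [-1.5 11.4] Fz 0.3 tau 407.963
t25.4 X-101.6 Y7.8 z87.8 phi 0.62 f(on knob) [-1.  11.5] Fz -1.6 tau 422.148
```

```bash
S='from h import *
st()'
python3 -m jog '0 0 1 0;0 0 1 0;0 0 0 0'>/dev/null; python3 -c "$S"
python3 -m jog '0 0 0 0'>/dev/null; python3 -c "$S"
python3 -m jog '0 0 0 0'>/dev/null; python3 -c "$S"

```

```text
t25.7 X-101.7 Y9.5 z87.9 phi 0.65 f(on knob) [-0.8 10.8] Fz -0.2 tau 401.997
t25.9 X-101.7 Y9.6 z87.8 phi 0.65 f(on knob) [-0.5 12.5] Fz -0.3 tau 475.469
t26.0 X-101.7 Y9.6 z87.9 phi 0.65 f(on knob) [-0.7 11.9] Fz -0.5 tau 445.797
```

The torque is about 0.44 N m against a measured drag of about 0.25. I'll back off, lift clear and check.

```bash
python3 -m jog '0 0 -2 0;0 0 -5 0;0 6 -6 0;-30 0 0 0;-50 0 0 0;-50 0 0 0;-30 0 0 0'
python3 -m jog '0 50 0 0;0 50 0 0;0 50 0 0;0 0 0 0;0 0 0 0'
python3 - <<'E'
from h import *
togo(0,0,0,0)
a=np.zeros((600,800,3),np.uint8)
t=cam("top")["frame"][:,:,::-1]; s=cam("side")["frame"][:,:,::-1]
a[:300,:400]=cv2.resize(t[130:226,255:383],(400,300),interpolation=cv2.INTER_CUBIC)
a[:300,400:]=cv2.resize(s[185:281,215:343],(400,300),interpolation=cv2.INTER_CUBIC)
a[300:,:400]=cv2.resize(t,(400,300)); a[300:,400:]=cv2.resize(s,(400,300))
cv2.imwrite("pics/f8.png",a)
E
```

```text
time: 26.85
tool_pos: [542.0, -6.2, 250.1]
eef_rot: [-1.35, 1.109, 1.346]
contact_force: [0.5, -0.6, 0.4]
gripper_width: 0.6
time: 27.48
tool_pos: [394.9, -34.8, 247.1]
eef_rot: [-1.348, 1.112, 1.348]
contact_force: [0.7, -0.2, 0.3]
gripper_width: 0.2
t 27.48 pos [394.9 -34.8 247.1] zyaw 1.761 | tool shift [246.7 381.4 108.8] turn 1.761 F [ 0.7 -0.2  0.3] w 0.2
```

View pics/f8.png

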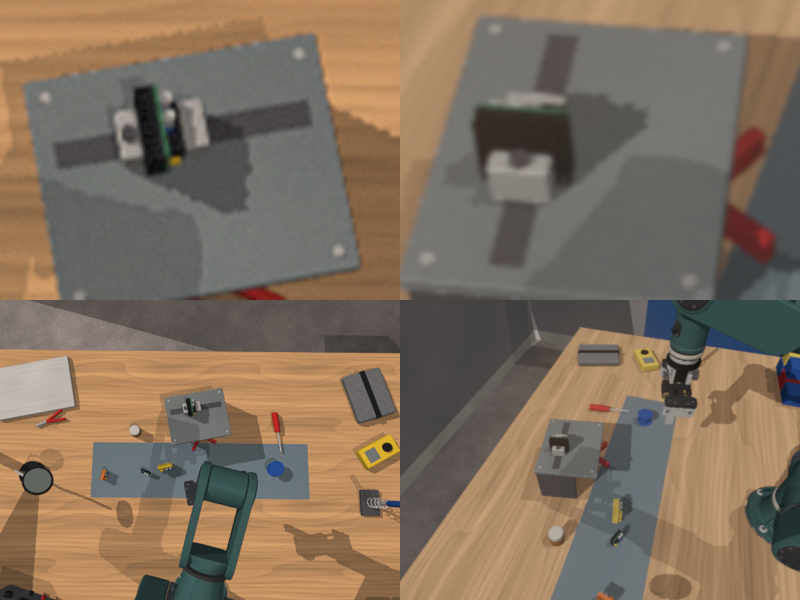

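The module is upright between the backstop and the jaw pad, with its broad sides facing them. The bystanders look unmoved and the arm is clear, so I'm handing in.

```bash
python3 -c "
from station import env
print(env.close_job())"
```

```text
the job is handed in; nothing more can be done
None
```

The amplifier module is clamped upright between the jaw and the backstop, and I handed the job in about 27.5 s into the 72 s limit; no verdict was reported.

- **Placing:** I gripped the larger green module across its length at 25 N and lowered it into the gap until it touched the plate at about 6 N. Before release it was centred to within about 1–3 mm, because the camera measurements disagreed by that much.
- **Knob:** I turned it clockwise with the closed fingers in three strokes, from about 0.28 to 3.8 rad. I pushed only on the arms and never touched the jaw.
- **Tightening:** Running drag measured about 0.25 N m. The torque began to climb at about 3.55 rad. I stopped with three readings of 0.40, 0.48 and 0.45 N m, an average of about 0.44. The highest push I read was 12.5 N, but readings come only at the end of each move.
- **Last check:** The final pictures show the module upright and held, and the other things on the bench look unmoved. The arm was clear and the force reading was near zero.

The clamping force was not measured directly. By the given torque figures it should be about 25 N, against the 45 N crush limit.

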